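# Close and lock the articulator

### The job

One of the two articulators on the bench carries a pair of plaster jaws: with the fingertips only, push its open upper arm over and gently down until it is fully closed with the teeth together, and then push the lock lever on its side all the way forward to its stop. Grasp and lift nothing, keep the articulator standing where it is instead of shoving it along the bench, and leave the empty articulator and everything else undisturbed.

Things in the scene. Friction and masses are not known exactly. Their poses are not given: they have to be found in the camera images.
- articulator: Dental articulator (aluminium jaw-hinge frame) with the plaster jaws, loose on rubber feet, 1.2 to 1.6 kg. Origin: centre of its underside; z up; x points from its hinge end to its front end. Base plate 150 (x) x 96 (y) mm; two posts 112 mm high at the hinge end (y = +-45 mm). Lock lever's pivot at (-55, 63, 100) mm.
- upper_arm_pivot (a point): Middle of the hinge axis of its upper arm, at (-55, 0, 105) mm in the articulator's frame; the axis runs along the articulator's y. The arm is a plate 10 mm thick, mid-plane through this axis, reaching 115 mm from it, 50 mm wide; outer (upper when closed) face clear from 60 to 115 mm, a 7 mm high screw head at 52 mm; upper jaw on the inner face.
- upper_arm (a joint): Angle of its upper arm, rad: 0 = closed at its stop (arm level, teeth meeting, upper face 110 mm above the bench), 1.57 = upright, more = leaning back beyond the hinge end. Starts open at 1.75 to 2.1 (stop at 2.3). Stiff hinge: the arm stays wherever it is left and never falls by itself; moving it takes up to about 0.3 N m.
- upper_arm_edge (a point): Middle of the free end edge of that upper arm, on its outer (upper when closed) face, 115 mm from the hinge axis and 5 mm outside the arm's mid-plane.
- lock_lever (a joint): Angle of its lock lever, rad: 0 = leaning back 0.7 rad from upright (towards the hinge end), 0.7 = upright, 1.4 = leaning forward 0.7 rad, at its stop (locked). Turns about the articulator's y axis, starts at 0 to 0.2, stays where it is left; under 1.5 N at the knob moves it.
- lock_lever_knob (a point): Centre of the 16 mm ball on the end of the lock lever, 50 mm from the lever's pivot, beside the post on the articulator's +y side (y = 63 mm).
- empty_articulator: A second articulator of the same make and size but with no plaster jaws, arm open; leave it alone. Frame as above.
- empty_arm_edge (a point): Middle of the free end edge of the empty articulator's upper arm.
- dropper_bottle: Bystander: white dropper bottle, 42 dia x 120 mm tall. Origin: its middle, at the underside.
- powder_jar: Bystander: jar, 60 dia x 60 mm tall. Origin: its middle, at the underside.
- wax_disc: Bystander: flat disc of wax, 92 dia x 18 mm. Origin: its middle, at the underside.
- loose_cast: Bystander: loose plaster dental cast, 55 x 60 x 31 mm. Origin: its middle, at the underside.
- brush_pot: Bystander: dark pot with brushes, 72 dia, 85 mm tall, brushes to 165 mm. Origin: its middle, at the underside.
- bur_stand: Bystander: wooden block with upright burs, 60 x 90 x 50 mm. Origin: its middle, at the underside.
- wax_spatula: Bystander: steel spatula lying flat, 170 mm long. Origin: its middle, at the underside.
There are look-alikes about, which are no part of the job. Leave any orange look-alike of the articulator alone.

How it is judged:
By the outcome, as a careful person would: the job done as asked, in the order asked, and still so for the second after the job is handed in, with the robot touching nothing.
It also fails if it takes over 51 s, if anything falls off the work surface, if the arm or the gripper's body presses on something with over 40 N, if the wrist force passes 120 N, or if a joint passes its speed limit or range.

### The arm

A 6-joint arm with a two-finger parallel gripper is mounted at the origin on the work surface. World frame = base frame: x ahead of the robot, y to its left, z up, the work surface at z = 0. Lengths are in m, angles in rad, forces in N, time in s.
With the tool pointing down it reaches from about 0.35 to 0.975 m from the base axis. Payload 4.9 kg.
Tool frame: the origin (TCP) lies midway between the tips of the shut fingers; the grasp point (between the pads) lies 19 mm behind it (ctrl.hold_point_z is the distance from the TCP to the grasp point, in m); z points along the fingers, y is the line along which they close (so a half turn about z gives the same grasp; the last joint's range is limited). The gripper opens to 85 mm and grips with 20 to 120 N. Pads are 22 mm wide; open, the fingers measure 114 mm over their backs; the gripper's body (76 mm by 85 mm) begins 54 mm behind the grasp point. The pads swing forward as they close: fully open they stand 13 mm farther back than shut.
Start: joints at [1.057, 0.053, 1.613, -0, 1.476, -0.119], TCP at [0.24, 0.577, 0.231] pointing down, gripper open.
Joint ranges: [-3.01, 3.01], [-1.01, 2.22], [0.06, 2.58], [-1.02, 4.17], [0.09, 2.62], [-3.14, 3.14]. Speed limits (rad/s): [2.57, 2.57, 3.14, 3.14, 3.14, 3.14].

### API

Orientations are given as a rotation vector (axis times angle).
In Python, from station import status, viewer, finish_job, ctrl gives the robot as it stands.
- The arm moves only by the shell command python3 -m jog 'ROWS' [FORCE]. ROWS is JSON, a list of rows, each a list of 7 numbers: the turn, a rotation vector about the tool's x, y, z each as a share of 5 degrees, from -1 to 1, then the shift along the tool's x, y, z each as a share of 30 mm, from -1 to 1, then the opening, from -1 (shut) to 1 (fully open). A call has 1 to 5 rows; each row shifts and turns the commanded pose from where the row before left it, along the tool's axes as they then stand; what a row does not reach is not made up. A row lasts 1/8 s, in which the tool goes at most 62.5 mm and 10.7 degrees, less where a joint would pass 70% of its speed; a pose out of reach is approached as far as the arm can. A call with a number of a shift or a turn outside -1 to 1 is refused whole. A call with a gripper value outside its range is refused whole. The fingers move at their own pace and stop on an object; FORCE is the grip in N (left out, the last holds). Time passes only in rows, so rows that do not move let the fingers close. It gives the time, the measured TCP pose, the force, the opening and the grip force at its end, in the units of the state.
- status.get_obs(): the state, without advancing time (a new reading comes with each control period).
- viewer.get_image(name): name is "side" or "top"; returns a dict with "img" (384x512x3 uint8, red, green, blue), "fovy" (degrees; the focal length in pixels is half the picture's height over the tangent of half this angle, whatever the lens; pixels are square), "cx", "cy" (the principal point, pixels), "rvec" (rotation vector, rad) and "tvec" (3), from world to camera coordinates, as OpenCV has them. Camera axes: x right, y down, z forward; pixel columns grow to the right and rows downward; lengths in m; the calibration is good to about 2 mm. A picture is of the moment at which its call begins. There is no depth.
- finish_job(): hands the job in; it is judged then, once.
The state is a dict: "t": time; "q": joint angles; "dq": joint speeds; "effort": joint torques, N m; "tool_pos": TCP position; "tool_rot": TCP orientation; "contact_force": force on the tool from outside, world axes, zero at the start; "wrist_torque": the same for the moment, N m; "opening": finger opening in m; "grip_force": force on a finger pad.
Only numpy, scipy, OpenCV 4.12 (cv2) and the standard library are available. Lean on these libraries where they do the work, as an engineer would, in place of code of your own. Each camera call takes 0.05 s, during which the arm holds its last target. There are 200 camera calls.

## Working session

There is one attempt and no reset: what is moved stays moved. The work goes in short steps, Python scripts to look and compute and a shell command to move; the robot and the scene stay as the last step left them, time stands still between calls to the robot, and variables do not carry over. Pictures are saved under pics/ and viewed, at most 10 in all, crops included, and the job is handed in when it is done.

```bash
mkdir -p pics; ls
cat > h.py <<'E'
import numpy as np,cv2
from station import status,viewer,ctrl
def grab(n,f):
    d=viewer.get_image(n); cv2.imwrite(f'pics/{f}.png',cv2.cvtColor(d['img'],cv2.COLOR_RGB2BGR))
    np.save(f'pics/{f}.npy',np.array([d['fovy'],d['cx'],d['cy'],*np.ravel(d['rvec']),*np.ravel(d['tvec'])])); return d
def cam(f):
    c=np.load(f'pics/{f}.npy'); fl=192/np.tan(np.radians(c[0])/2); R=cv2.Rodrigues(c[3:6])[0]
    return fl,c[1],c[2],R,c[6:9]
def ray(f,u,v):
    fl,cx,cy,R,t=cam(f); d=R.T@np.array([(u-cx)/fl,(v-cy)/fl,1]); return -R.T@t,d/np.linalg.norm(d)
def onz(f,u,v,z):
    o,d=ray(f,u,v); return o+d*(z-o[2])/d[2]
def tri(f1,p1,f2,p2):
    o1,d1=ray(f1,*p1);o2,d2=ray(f2,*p2)
    s=np.linalg.lstsq(np.c_[d1,-d2],o2-o1,rcond=None)[0];a=o1+s[0]*d1;b=o2+s[1]*d2
    return (a+b)/2,np.linalg.norm(a-b)
def proj(f,P):
    fl,cx,cy,R,t=cam(f); p=R@np.asarray(P)+t; return np.round([fl*p[0]/p[2]+cx,fl*p[1]/p[2]+cy],1)
E
python3 - <<'E'
from h import *
for n in('top','side'):
    grab(n,n+'0'); print(cam(n+'0'), -cam(n+'0')[3].T@cam(n+'0')[4])
a=[cv2.imread(f'pics/{n}0.png') for n in('top','side')]
for n,i in zip(('top','side'),a): cv2.imwrite(f'pics/{n}0b.png',cv2.resize(i,(768,576),interpolation=cv2.INTER_CUBIC))
print(status.get_obs())
E
```

```text
pics
(np.float64(407.08392895259993), np.float64(257.39681873992765), np.float64(191.17650610106634), array([[ 0.00653934, -0.9999779 , -0.00119951],
       [-0.99760314, -0.00644117, -0.0688947 ],
       [ 0.06888545,  0.00164716, -0.99762322]]), array([0.0160629 , 0.47836919, 1.25253061])) [0.39083643 0.01708069 1.28252999]
(np.float64(447.80135418786074), np.float64(269.31437083470513), np.float64(181.9513403385799), array([[-0.81167749,  0.58410477, -0.00112188],
       [ 0.36405865,  0.5043955 , -0.78297285],
       [-0.45677231, -0.63592987, -0.62205487]]), array([ 0.3607815 , -0.08404276,  1.738732  ])) [1.11763935 0.93736821 1.01618827]
{'t': 0.1, 'q': array([ 1.05699292e+00,  5.32898279e-02,  1.61414373e+00, -8.37773393e-06,
        1.47599174e+00, -1.19027311e-01]), 'dq': array([-0.00020387, -0.00034571, -0.00237677, -0.00092838,  0.00219924,
        0.00137845]), 'effort': array([ 8.37373682e-04, -3.94901669e+01, -3.71365249e+01, -1.34460652e-04,
        3.80338155e-03,  1.66281410e-05]), 'tool_pos': array([0.24011837, 0.57643189, 0.23019432]), 'tool_rot': array([-6.15982130e-01, -3.08003734e+00,  2.73938863e-03]), 'contact_force': array([ 0.13764394, -0.69402738, -0.40941991]), 'wrist_torque': array([ 0.00463381,  0.03509526, -0.04711225]), 'grip_force': 0.0, 'opening': 0.08580917420253195}
```

View pics/top0b.png

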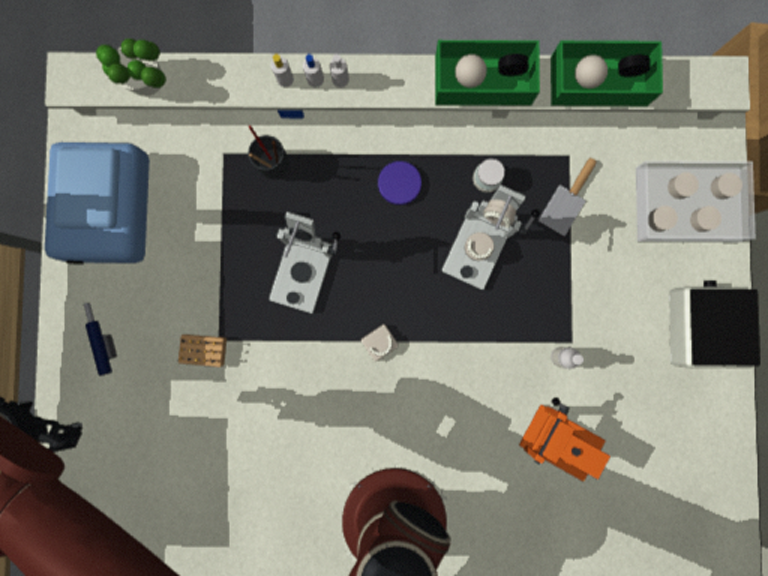

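View pics/side0b.png

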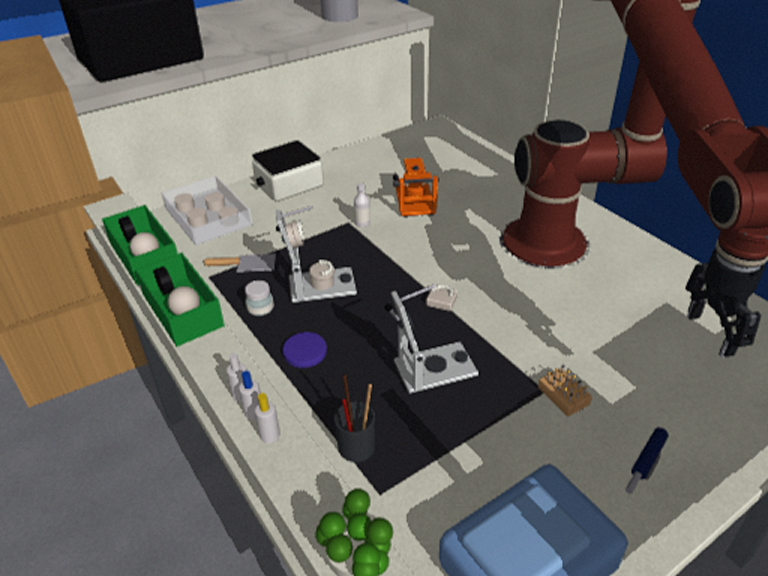

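In the top picture (768 px wide) there are three candidates: a grey articulator with jaws at (480,240), an empty grey one at (300,260) and an orange one at (565,440). The one at (480,240) fits, since it has a plaster cast on its base and another on its arm. The same one is at (320,265) in the side picture. I'll confirm with an enlarged crop.

Run:
```python
from h import *
a=cv2.imread('pics/top0.png')[100:200,280:380]; b=cv2.imread('pics/side0.png')[130:220,150:250]
a=cv2.resize(a,(400,400),interpolation=cv2.INTER_CUBIC);b=cv2.resize(b,(400,360),interpolation=cv2.INTER_CUBIC)
b=cv2.copyMakeBorder(b,0,40,0,0,0); cv2.imwrite('pics/crop0.png',np.hstack([a,b]))
```

```text
(no output)
```

View pics/crop0.png

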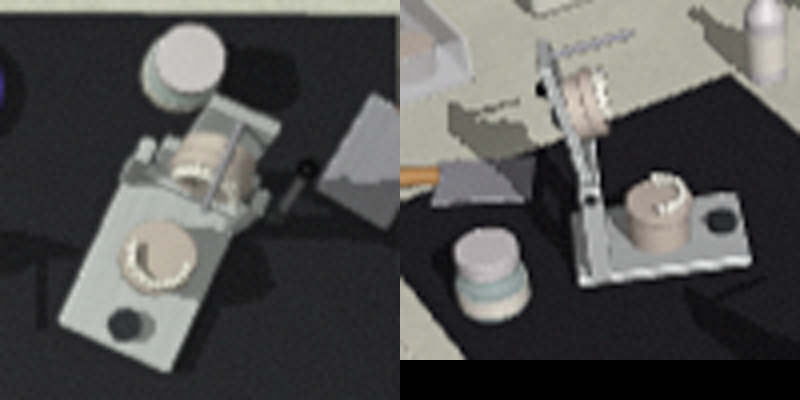

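The crop shows the right articulator. It has plaster jaws on the base (160,255) and on the arm, and its arm leans back towards the jar at (185,65). The lever knob is at (307,168) and the spatula lies beside it. Next I measure.

Run:
```python
from h import *
T=lambda u,v:(u/4+280-.4,v/4+100-.4)
S=lambda u,v:((u-400)/4+150-.4,v/4+130-.4)
fl=onz('top0',*T(60,322),.012);fr=onz('top0',*T(168,372),.012)
d=fr-fl;print(fl,fr,np.linalg.norm(d))
e=onz('top0',*T(125,185),.012)-fl; print(np.arctan2(e[1],e[0]))
y=d/np.linalg.norm(d); x=np.array([-y[1],y[0],0])*-1
if x[0]>0:x=-x
yaw=np.arctan2(x[1],x[0]); O=(fl+fr)/2-.075*x; O[2]=0
print('yaw',yaw,'O',O,'x',x,'y',y)
A=lambda p:O+p[0]*x+p[1]*y+np.array([0,0,p[2]])
for p in [(.075,-.048,0.012),(.075,.048,0),(.075,.048,.012),(-.055,-.045,.112),(-.055,.045,.112),(-.055,0,.105)]:
    a=proj('top0',A(p));b=proj('side0',A(p));print(p,(a+.4-[280,100])*4,(b+.4-[150,130])*4+[400,0])
for th in(1.75,1.85,1.95,2.05,2.1):
    L=.115;k=[]
    for w in(-.025,.025):
      p=(-.055+L*np.cos(th)-.005*np.sin(th)*-1*-1, w, .105+L*np.sin(th)+.005*np.cos(th)) # outer face
      p=(-.055+L*np.cos(th)-.005*np.sin(th), w, .105+L*np.sin(th)+.005*np.cos(th))
      a=proj('top0',A(p));b=proj('side0',A(p));k+=[((a+.4-[280,100])*4).round(),((b+.4-[150,130])*4+[400,0]).round()]
    print(th,k)
for la in(0,.1,.2):
    p=(-.055-.05*np.sin(.7-la),.063,.1+.05*np.cos(.7-la));print(la,(proj('top0',A(p))+.4-[280,100])*4,(proj('side0',A(p))+.4-[150,130])*4+[400,0],A(p))
print('jar',onz('top0',*T(190,60),.06),'spat',onz('top0',*T(320,180),.0),onz('top0',*T(375,95),.0),'pot',onz('top0',265/1.5,150/1.5,.085))
```

```text
[ 0.51411484 -0.09718763  0.012     ] [ 0.47540029 -0.18161899  0.012     ] 0.09288417866896446
-0.4399285511966795
yaw 2.7116655761077606 O [ 0.56293228 -0.17066365  0.        ] x [-0.90899615  0.41680452 -0.        ] y [-0.41680452 -0.90899615  0.        ]
(0.075, -0.048, 0.012) [ 58.  321.2] [748.8 262. ]
(0.075, 0.048, 0) [167.6 374. ] [735.2 205.6]
(0.075, 0.048, 0.012) [170.  372.8] [734.4 195.2]
(-0.055, -0.045, 0.112) [148.8 148.4] [586.4 186.8]
(-0.055, 0.045, 0.112) [261.6 200. ] [579.6 124. ]
(-0.055, 0, 0.105) [203.6 176. ] [583.6 161.2]
1.75 [array([215.,  94.]), array([539.,  70.]), array([284., 126.]), array([536.,  37.])]
1.85 [array([221.,  81.]), array([525.,  75.]), array([290., 112.]), array([523.,  42.])]
1.95 [array([226.,  68.]), array([512.,  81.]), array([295.,  99.]), array([510.,  47.])]
2.05 [array([231.,  56.]), array([500.,  88.]), array([299.,  87.]), array([498.,  54.])]
2.1 [array([233.,  51.]), array([494.,  92.]), array([301.,  82.]), array([493.,  58.])]
0 [311.2 163.6] [537.2  91.6] [ 0.61594795 -0.2642803   0.13824211]
0.1 [310. 168.] [541.2  88. ] [ 0.61233127 -0.26262193  0.14126678]
0.2 [308.4 172.4] [546.   85.2] [ 0.60845818 -0.26084599  0.14387913]
jar [ 0.71067816 -0.19191039  0.06      ] spat [ 0.63006091 -0.30505655  0.        ] [ 0.6989136  -0.34969283  0.        ] pot [0.74575398 0.26269387 0.085     ]
```

The pose fits well: O≈(0.562,-0.170), yaw≈2.71, arm≈1.75 rad, lever≈0.1. The tool's x axis is already nearly along the articulator's x. So I shut the fingers, rise, yaw +2° and cross to behind the arm.

```bash
python3 -m jog '[[0,0,0.4,0,0,-1,-1],[0,0,0,0,0,-1,-1],[0,0,0,0,0,-1,-1],[0,0,0,-1,-0.75,0,-1],[0,0,0,-1,-0.75,0,-1]]' 20
python3 -m jog '[[0,0,0,-1,-0.75,0,-1],[0,0,0,-1,-0.75,0,-1],[0,0,0,-1,-0.75,0,-1],[0,0,0,-1,-0.75,0,-1],[0,0,0,-1,-0.75,0,-1]]'
python3 -m jog '[[0,0,0,-1,-0.75,0,-1],[0,0,0,-1,-0.75,0,-1],[0,0,0,-1,-0.75,0,-1],[0,0,0,-1,-0.75,0,-1],[0,0,0,-1,-0.75,0,-1]]'
cat >> h.py <<'E'
O=np.array([.5629,-.1707,0]);YAW=2.7117
X=np.array([np.cos(YAW),np.sin(YAW),0]);Y=np.array([-X[1],X[0],0])
def rep():
    from scipy.spatial.transform import Rotation as R
    s=status.get_obs();p=s['tool_pos']-O;r=R.from_rotvec(s['tool_rot']).as_matrix();f=s['contact_force']
    print('t',s['t'],'art mm',np.round([p@X*1e3,p@Y*1e3,p[2]*1e3],1),'yawerr deg',np.degrees(np.arctan2(r[1,0],r[0,0])-YAW).round(2),'z',r[:,2].round(3),'F art',np.round([f@X,f@Y,f[2]],1),'op',s['opening'])
E
python3 -c "from h import *;rep()"
```

```text
t: 0.72
tool_pos: [0.2763, 0.5104, 0.3213]
tool_rot: [0.668, 3.07, -0.0]
contact_force: [-0.0, -0.3, -0.6]
opening: -0.0001
grip_force: 0.0
t: 1.35
tool_pos: [0.3659, 0.345, 0.3207]
tool_rot: [-0.669, -3.069, 0.001]
contact_force: [-0.0, -0.5, 0.9]
opening: 0.0003
grip_force: 0.0
t: 1.98
tool_pos: [0.4554, 0.1803, 0.3207]
tool_rot: [-0.67, -3.069, 0.0]
contact_force: [1.5, 0.2, -0.0]
opening: -0.0
grip_force: 0.0
t 1.975 art mm [ 244.  -274.2  320.7] yawerr deg 0.01 z [-0.001 -0.    -1.   ] F art [-1.2 -0.8 -0. ] op -4.444599747748785e-05
```

```bash
python3 -m jog '[[0,0,0,-1,-0.75,0,-1],[0,0,0,-1,-0.75,0,-1],[0,0,0,-1,-0.75,0,-1],[0,0,0,-1,-0.75,0,-1],[0,0,0,-1,-0.75,0,-1]]' >/dev/null
python3 -m jog '[[0,0,0,-1,-0.75,0,-1],[0,0,0,-1,-0.75,0,-1],[0,0,0,-1,-0.75,0,-1],[0,0,0,-1,-0.75,0,-1],[0,0,0,-1,-0.75,0,-1]]' >/dev/null
python3 -m jog '[[0,0,0,-1,-0.75,0,-1],[0,0,0,-1,-0.75,0,-1],[0,0,0,0,0,0,-1]]' >/dev/null
python3 -c "from h import *;rep()"
```

```text
t 3.6 art mm [-116.3   -3.5  319.4] yawerr deg -0.14 z [-0.002  0.001 -1.   ] F art [-0.4 -1.  -0. ] op 0.00010052597599521735
```

```bash
python3 -m jog '[[0,0,0,0,0,1,-1],[0,0,0,0,0,1,-1],[0,0,0,0,-0.1,1,-1],[0,0,0,0,0,1,-1],[0,0,0,0,0,0.5,-1]]' >/dev/null
python3 -m jog '[[0,0,0,0.3,0,0,-1],[0,0,0,0.3,0,0,-1],[0,0,0,0,0,0,-1]]' >/dev/null
python3 -c "
from h import *
rep()
a=cv2.cvtColor(grab('side','s1')['img'],4)[100:230,120:270]; b=cv2.cvtColor(grab('top','t1')['img'],4)[90:200,270:390]
cv2.imwrite('pics/c1.png',np.hstack([cv2.resize(a,(400,347),interpolation=2),cv2.resize(b,(379,347),interpolation=2)]))"
```

```text
t 4.6 art mm [-97.5  -2.5 188.4] yawerr deg 0.02 z [ 0.003 -0.001 -1.   ] F art [-0.2  0.5 -0.3] op -0.00015533306453675703
```

View pics/c1.png

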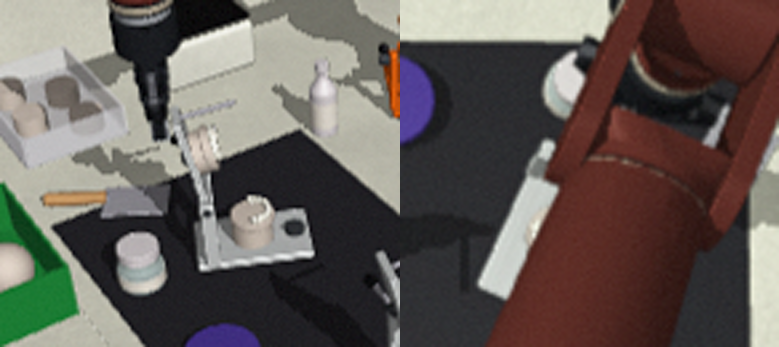

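The fingers are just behind the arm's tip at (165,130) in the left half, and clear of the jar. I start the push.

```bash
python3 -m jog '[[0,0,0,0.3,0,-0.1,-1],[0,0,0,0.3,0,-0.1,-1],[0,0,0,0.3,0,0,-1],[0,0,0,0,0,0,-1]]' | grep contact
python3 -c "from h import *;rep()"
python3 -m jog '[[0,0,0,0.3,0,0,-1],[0,0,0,0.3,0,0,-1],[0,0,0,0.25,0,0,-1],[0,0,0,0,0,0,-1]]' |grep contact
python3 -c "from h import *;rep()"
```

```text
contact_force: [0.4, 0.0, -0.2]
t 5.2 art mm [-69.7  -2.3 192.7] yawerr deg 0.01 z [-0.  0. -1.] F art [-0.3 -0.2 -0.2] op 0.0001739517219579523
contact_force: [0.2, 0.0, -0.3]
t 5.7 art mm [-43.9  -2.4 192.1] yawerr deg 0.02 z [-0.001  0.001 -1.   ] F art [-0.2 -0.1 -0.3] op -2.0140839409169716e-05
```

```bash
python3 -c "
from h import *
a=cv2.cvtColor(grab('side','s2')['img'],4)[100:230,120:270]; b=cv2.imread('pics/s1.png')[100:230,120:270]
cv2.imwrite('pics/c2.png',np.hstack([cv2.resize(a,(600,520),interpolation=2)]))"
```

```text
(no output)
```

View pics/c2.png

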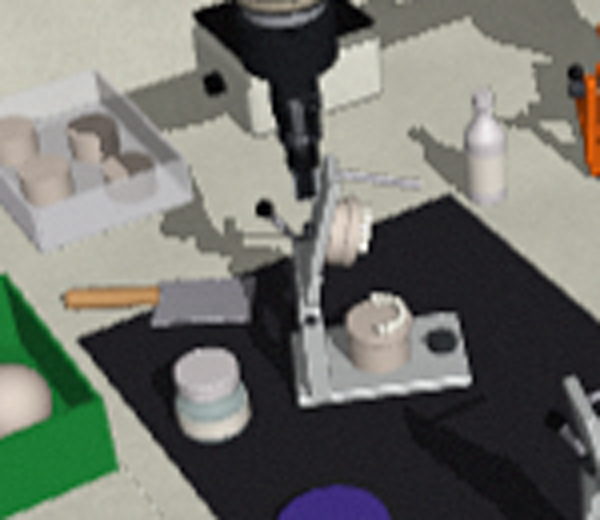

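The arm has turned to just past upright (tip at (325,165)) and the base has not moved. I continue along the arc.

```bash
python3 -m jog '[[0,0,0,0.35,0,0.05,-1],[0,0,0,0.35,0,0.1,-1],[0,0,0,0,0,0,-1]]' |grep contact
python3 -c "from h import *;rep()"
python3 -m jog '[[0,0,0,0.33,0,0.2,-1],[0,0,0,0.33,0,0.25,-1],[0,0,0,0,0,0,-1]]' |grep contact
python3 -c "from h import *;rep()"
python3 -m jog '[[0,0,0,0.27,0,0.3,-1],[0,0,0,0.25,0,0.32,-1],[0,0,0,0,0,0,-1]]' |grep contact
python3 -c "from h import *;rep()
a=cv2.cvtColor(grab('side','s3')['img'],4)[100:230,120:270]
cv2.imwrite('pics/c3.png',np.hstack([cv2.resize(a,(600,520),interpolation=2)]))"
```

```text
contact_force: [0.1, -0.3, 0.1]
t 6.125 art mm [-22.6  -2.4 187.3] yawerr deg 0.02 z [-0.001  0.001 -1.   ] F art [-0.2  0.2  0.1] op -0.00019825735022095821
contact_force: [0.2, 0.6, -0.2]
t 6.5 art mm [ -2.5  -2.3 172.8] yawerr deg 0.02 z [-0.002  0.001 -1.   ] F art [ 0.  -0.6 -0.2] op 0.0001676917702826671
contact_force: [-0.4, 0.3, 0.2]
t 6.875 art mm [ 13.1  -2.3 153.9] yawerr deg 0.01 z [-0.003  0.001 -1.   ] F art [ 0.5 -0.1  0.2] op -0.00011908493522561189
```

View pics/c3.png

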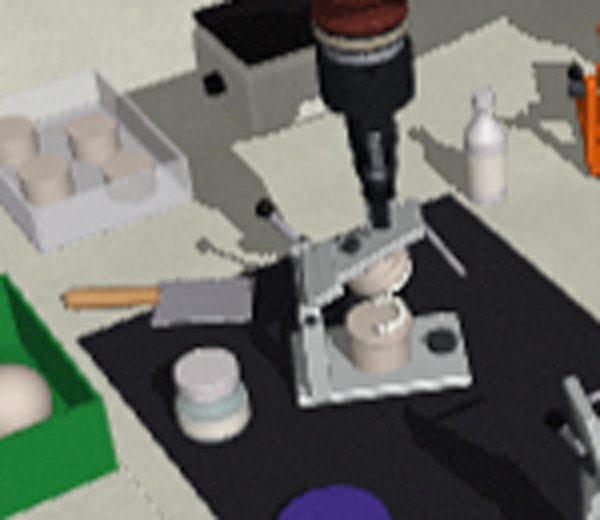

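The arm is now at about 30° with the fingertip on its outer face at (380,225), and the base is still in place. I close it gently.

```bash
python3 -m jog '[[0,0,0,0.15,0,0.35,-1],[0,0,0,0.15,0,0.35,-1],[0,0,0,0.05,0,0.3,-1],[0,0,0,0,0,0.2,-1],[0,0,0,0,0,0,-1]]' |grep contact
python3 -c "from h import *;rep()"
python3 -m jog '[[0,0,0,0,0,0.1,-1],[0,0,0,0,0,0.1,-1],[0,0,0,0,0,0.05,-1],[0,0,0,0,0,0,-1]]' |grep contact
python3 -c "from h import *;rep()"
```

```text
contact_force: [-0.1, -0.1, -0.4]
t 7.55 art mm [ 22.5  -2.3 118.8] yawerr deg 0.01 z [-0.001  0.001 -1.   ] F art [ 0.1  0.2 -0.4] op 8.40912424673459e-05
contact_force: [-0.4, -0.0, 0.2]
t 8.05 art mm [ 22.   -2.3 112.1] yawerr deg 0.01 z [-0. -0. -1.] F art [0.4 0.2 0.2] op -0.00012546330903556683
```

```bash
for i in 1 2; do python3 -m jog '[[0,0,0,0,0,0.04,-1],[0,0,0,0,0,0,-1]]' |grep contact; python3 -c "from h import *;rep()";done
python3 -m jog '[[0,0,0,0,0,0.04,-1],[0,0,0,0,0,0,-1]]' |grep contact; python3 -c "from h import *;rep()"
```

```text
contact_force: [0.6, -0.2, -0.2]
t 8.3 art mm [ 22.1  -2.3 110.9] yawerr deg 0.01 z [ 0. -0. -1.] F art [-0.6 -0.1 -0.2] op -3.94716706532473e-05
contact_force: [-1.2, 0.4, 2.4]
t 8.55 art mm [ 22.   -2.3 110. ] yawerr deg 0.01 z [ 0. -0. -1.] F art [1.3 0.1 2.4] op -0.0001309384036187902
contact_force: [-3.5, 1.0, 8.2]
t 8.8 art mm [ 21.9  -2.3 109.9] yawerr deg 0.02 z [-0.  0. -1.] F art [3.6 0.6 8.2] op 0.00014852582749937923
```

The arm is at its stop: z=110 with 8 N. I lift off and go behind the lever.

```bash
python3 -m jog '[[0,0,0,0,0,-0.4,-1],[0,0,0,0,0,-1,-1],[0,0,0,0,0,-1,-1],[0,0,0,0,0,-0.4,-1]]' >/dev/null
python3 -m jog '[[0,0,0,-0.95,-0.44,0,-1],[0,0,0,-0.95,-0.44,0,-1],[0,0,0,-0.95,-0.44,0,-1],[0,0,0,-0.95,-0.44,0,-1],[0,0,0,-0.95,-0.44,0,-1]]' >/dev/null
python3 -m jog '[[0,0,0,0,0,0,-1],[0,0,0,0,0,0.5,-1],[0,0,0,0,0,0.8,-1],[0,0,0,0,0,0.75,-1],[0,0,0,0,0,0,-1]]' >/dev/null
python3 -c "from h import *;rep()
a=cv2.cvtColor(grab('side','s4')['img'],4)[100:230,120:270];b=cv2.cvtColor(grab('top','t4')['img'],4)[90:200,270:390]
cv2.imwrite('pics/c4.png',np.hstack([cv2.resize(a,(400,347),interpolation=2),cv2.resize(b,(379,347),interpolation=2)]))"
```

```text
t 10.55 art mm [-117.7   63.2  126.4] yawerr deg 0.03 z [-0.006  0.004 -1.   ] F art [ 0.  -0.8  0.3] op 5.826336826564721e-05
```

View pics/c4.png

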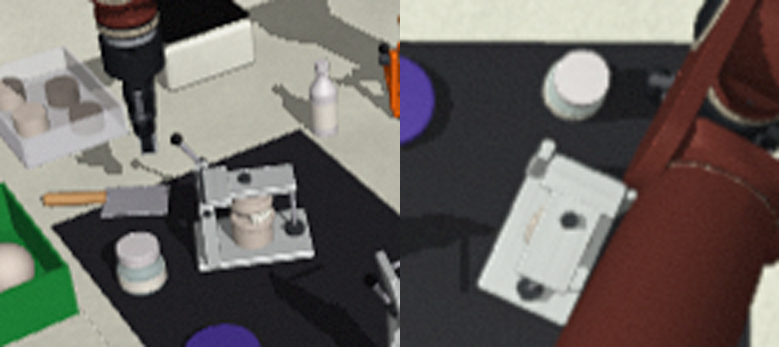

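The arm is closed with the teeth together ((250,215)), the fingers are behind the lever knob ((177,138)) and the base is unmoved. I push the lever.

```bash
python3 -m jog '[[0,0,0,0.35,0,0,-1],[0,0,0,0.35,0,0,-1],[0,0,0,0.35,0,0,-1],[0,0,0,0.35,0,0,-1],[0,0,0,0,0,0,-1]]' |grep contact
python3 -c "from h import *;rep()"
python3 -m jog '[[0,0,0,0.3,0,0,-1],[0,0,0,0.3,0,0,-1],[0,0,0,0.2,0,0,-1],[0,0,0,0,0,0,-1]]' |grep contact
python3 -c "from h import *;rep()"
```

```text
contact_force: [-0.8, -0.1, 0.2]
t 11.275 art mm [-77.3  63.7 131. ] yawerr deg 0.01 z [-0.001  0.    -1.   ] F art [0.7 0.4 0.2] op 7.438112406607776e-05
contact_force: [-0.2, 0.1, -1.2]
t 11.775 art mm [-53.8  63.7 130.9] yawerr deg 0.01 z [-0.001  0.    -1.   ] F art [ 0.2 -0.  -1.2] op -0.00025178286948261165
```

```bash
for i in 1 ; do python3 -m jog '[[0,0,0,0.1,0,0,-1],[0,0,0,0,0,0,-1]]' |grep contact; done
python3 -c "from h import *;rep()
a=cv2.cvtColor(grab('side','s5')['img'],4)[130:210,160:250]
cv2.imwrite('pics/c5.png',cv2.resize(a,(630,560),interpolation=2))"
```

```text
contact_force: [1.2, -1.2, 0.1]
t 12.025 art mm [-51.4  63.7 131.1] yawerr deg 0.01 z [-0. -0. -1.] F art [-1.6  0.6  0.1] op 9.632419415976991e-05
```

View pics/c5.png

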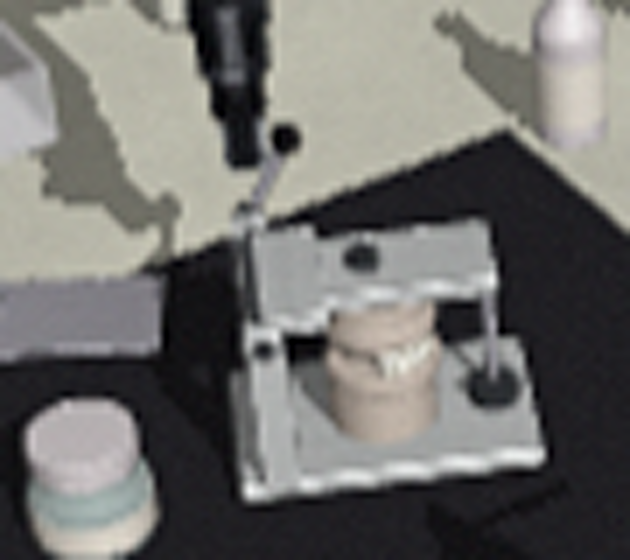

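The knob (285,137) is now forward of the pivot (248,212) but may not be at the stop. I push on in small steps until the force rises.

```bash
for i in 1 2; do python3 -m jog '[[0,0,0,0.1,0,0,-1],[0,0,0,0,0,0,-1]]' |grep contact;  python3 -c "from h import *;rep()"; done
python3 -m jog '[[0,0,0,0.06,0,0,-1],[0,0,0,0,0,0,-1]]' >/dev/null;  python3 -c "from h import *;rep()"
```

```text
contact_force: [0.4, 0.2, 0.5]
t 12.325 art mm [-48.3  63.7 131.1] yawerr deg 0.01 z [-0.  0. -1.] F art [-0.2 -0.3  0.5] op -0.00012133658448927911
contact_force: [0.5, -0.4, -0.2]
t 12.575 art mm [-45.2  63.7 131.1] yawerr deg 0.01 z [-0.  0. -1.] F art [-0.7  0.2 -0.2] op -0.0002918152952288678
t 12.825 art mm [-43.5  63.7 131.1] yawerr deg 0.01 z [-0.  0. -1.] F art [-0.8 -0.3  0.5] op 0.00022893860446608237
```

```bash
python3 -m jog '[[0,0,0,0.06,0,0,-1],[0,0,0,0,0,0,-1]]' >/dev/null;  python3 -c "from h import *;rep()"
python3 -m jog '[[0,0,0,0.05,0,0,-1],[0,0,0,0,0,0,-1]]' >/dev/null;  python3 -c "from h import *;rep()
d=grab('side','s6')
# dark knob centroid: predicted pixel for lever at angles
for la in (1.1,1.2,1.3,1.4):
    p=O-.055*X+.063*Y+.05*np.sin(la-.7)*X; p[2]=.1+.05*np.cos(la-.7); print(la,proj('side0',p))
g=d['img'].max(2)[140:160,192:212]; print(g)"
```

```text
t 13.075 art mm [-41.7  63.7 131.1] yawerr deg 0.01 z [-0.  0. -1.] F art [-0.4  0.4 -0.3] op 0.00011596640060116293
t 13.325 art mm [-40.6  63.7 131.2] yawerr deg 0.01 z [ 0.001 -0.    -1.   ] F art [-2.9  0.8 -1.3] op -5.32969024328416e-05
1.1 [198.8 148.9]
1.2 [200.1 149.3]
1.3 [201.5 149.8]
1.4 [202.7 150.4]
[[ 90  26  47  72  97  94  75  38  63 149 192 187 185 185 182 185 185 186
  186 183]
 [165  70  36  54  69  61  48  17  70 184 189 187 188 184 183 184 183 185
  185 182]
 [185  86  18  28  47  39  28   8  57 166 191 188 185 184 184 181 186 183
  185 179]
 [180  83  11  21  36  29  23   8  37 125 191 186 184 181 182 180 182 182
  185 180]
 [181  83   6  18  23  23  24  11  27 107 193 186 183 184 183 181 183 184
  185 183]
 [179  82  13  15  15  25  20  20  24 106 193 183 182 186 182 182 184 184
  186 185]
 [185 144  56  20  16  26  13  32  96 157 187 183 179 181 179 181 181 182
  185 182]
 [189 184 130  62  19  17  15  56 149 180 188 188 183 180 180 183 182 182
  180 184]
 [184 185 163  80  24  23  24  58 146 173 161 142 153 190 184 183 183 183
  182 181]
 [187 186 175  77  33
[... 214 characters left out ...]
 183 182
  180 183]
 [183 183 182 131  44  15  18  24  78 128  40   2  17  93 191 186 183 184
  184 184]
 [184 184 185 153  49  62 122 113  99 151 121 147 143 158 189 182 184 182
  183 182]
 [185 187 184 173 148 156 177 142 138 150 152 194 189 189 185 183 184 181
  186 186]
 [183 185 186 187 189 186 155 140 148 152 173 185 185 184 187 187 184 189
  192 186]
 [185 186 185 184 184 163 132 145 143 179 184 186 184 185 188 190 184 152
  150 122]
 [185 188 187 190 184 144 149 149 171 187 188 190 190 192 190 146 118  68
   62  26]
 [186 184 154 157 160 150 148 178 190 191 193 189 149 151 123  60  25  28
   32  33]
 [187 153  65  77 104 143 175 194 195 190 150 123  66  63  28  30  33  31
   36  32]]
```

The knob is at pixel (203,150.5), which matches 1.4 rad, and the force has begun to rise. I give one firm nudge, then back off.

```bash
python3 -m jog '[[0,0,0,0.04,0,0,-1],[0,0,0,0,0,0,-1]]' >/dev/null;  python3 -c "from h import *;rep()"
python3 -m jog '[[0,0,0,-0.3,0,0,-1],[0,0,0,-0.6,0,0,-1],[0,0,0,0,0,-1,-1],[0,0,0,0,0,-1,-1],[0,0,0,0,0,-1,-1]]' >/dev/null
python3 -m jog '[[0,0,0,-1,0,-1,-1],[0,0,0,-1,0,-1,-1],[0,0,0,-1,0,-1,-1],[0,0,0,-1,0,0,-1],[0,0,0,0,0,0,-1]]' >/dev/null
python3 -c "from h import *;rep()
a=cv2.cvtColor(grab('side','s7')['img'],4)
cv2.imwrite('pics/c7.png',np.hstack([cv2.resize(a[130:210,160:250],(450,400),interpolation=2),cv2.resize(a[60:,:],(350,400),interpolation=3)]))"
```

```text
t 13.625 art mm [-39.4  63.9 131.2] yawerr deg 0.01 z [ 0.001 -0.001 -1.   ] F art [-3.6  0.6 -1.1] op -0.0002937346277129383
t 14.875 art mm [-187.    63.6  309.7] yawerr deg 0.02 z [-0.002  0.001 -1.   ] F art [ 0.2 -0.5 -0.4] op -6.502465880922487e-05
```

View pics/c7.png

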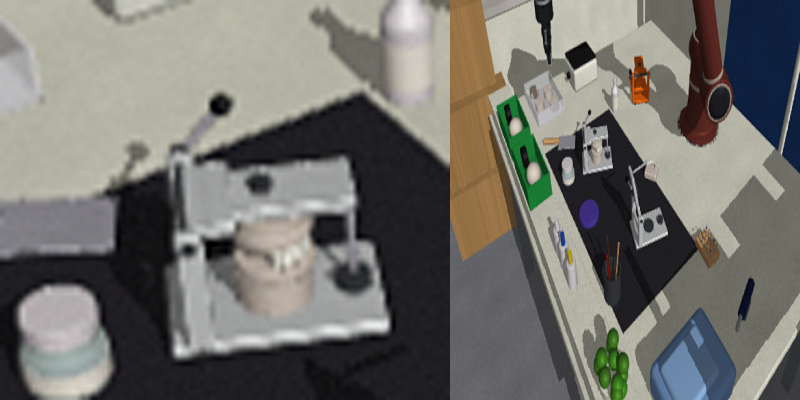

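The arm is closed, the lever leans forward (knob (220,104), pivot (178,155)) and the robot is clear. I check numerically for lever angle and base shift.

```bash
python3 -c "
from h import *
a,b,c=[cv2.imread(f'pics/{n}.png',0).astype(np.float32) for n in('side0','s7','s6')]
for n,i in(('s6',c),('s7',b)):
    w=np.clip(100-i[147:156,201:209],0,None); v,u=np.mgrid[147:156,201:209]; print(n,(w*u).sum()/w.sum(),(w*v).sum()/w.sum())
for s in((slice(180,205),slice(188,240)),(slice(185,212),slice(160,185))): print(cv2.phaseCorrelate(a[s].copy(),b[s].copy(),cv2.createHanningWindow((a[s].shape[1],a[s].shape[0]),5)))
for la in(1.3,1.35,1.4,1.45):
    p=O-.055*X+.063*Y+.05*np.sin(la-.7)*X; p[2]=.1+.05*np.cos(la-.7); print(la,proj('s7',p))
grab('top','t7')"
```

```text
s6 203.17758985200845 150.7463002114165
s7 203.39217652958877 150.66499498495486
((0.1769661057361418, 0.5130857767250507), 1.0144802185341164)
((0.49921407659418016, 0.5611303770214366), 0.9468789400877776)
1.3 [201.5 149.8]
1.35 [202.1 150.1]
1.4 [202.7 150.4]
1.45 [203.3 150.7]
```

```bash
python3 -c "
from h import *
I={n:cv2.imread(f'pics/{n}.png',0).astype(np.float32) for n in('side0','s4','s5','s6','s7')}
def ecc(x,y,r):
    W=np.eye(2,3,dtype=np.float32); v0,v1,u0,u1=r
    return cv2.findTransformECC(I[x][v0:v1,u0:u1],I[y][v0:v1,u0:u1],W,cv2.MOTION_TRANSLATION,(3,200,1e-6))[1][:,2].round(3)
for x,y in(('s4','s5'),('s5','s6'),('s6','s7'),('s4','s7')): print(x,y,'base',ecc(x,y,(172,204,194,240)),'jar',ecc(x,y,(185,212,160,186)))
print('s0-s7 base front',ecc('side0','s7',(192,206,194,240)))
"
```

```text
s4 s5 base [-0.005  0.001] jar [0.009 0.004]
s5 s6 base [ 0.015 -0.006] jar [-0.003 -0.003]
s6 s7 base [ 0.182 -0.048] jar [-0.    -0.001]
s4 s7 base [ 0.155 -0.035] jar [ 0.005 -0.   ]
s0-s7 base front [ 0.179 -0.035]
```

The lever is at its stop: in the last nudge the knob and the base moved together, by about 0.5 mm, so the lever had no travel left. I hand it in.

```bash
python3 -c "
from station import finish_job
print(finish_job())"
```

```text
the job is handed in; nothing more can be done
None
```

I closed the upper arm of the articulator with the plaster jaws until the teeth met, then pushed its lock lever to the forward stop. The base slid about 0.5 mm in the last nudge on the lever, the other articulators and bystanders weren't touched, and the job is handed in.

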